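# Return a washed test tile to its labelled rack slot

### The job

The washed test tile on the single drip stand is dry. Lift it out and put it back in its own place in the four-slot tile rack, the empty slot whose label has the same three dots as the tile: glazed dotted face to the front like its neighbours, dots at the top, foot fully down on the slot floor. It is ceramic, so keep hold of it until its foot is down in the slot rather than dropping it, then let go, and leave the other tiles, and the jars and the bottle around the rack, where they stand.

Things in the scene. Friction and masses are not known exactly. Their poses are not given: they have to be found in the camera images.
- tile_mid (a point): Centre of the loose tile that starts in the drip stand: white glazed ceramic, 75 wide, 150 tall, 9 mm thick, about 0.25 kg. x out of the glazed face (three black dots in a row, 23 mm above the centre; the back is brown), y along the width, z up to its top edge, 75 mm away. Grip it across the 9 mm, fingers pointing along -z: its top 55 mm is free front and back. Half-way up.
- stand_floor (a point): Drip stand (fixed, steel, one place, over a white tray): centre of its channel floor, 45 mm above the bench. z up along the tile, which leans 35 degrees from vertical, top to its back; x out of the front (turned to the left, towards +y, by a varying angle), y along the width. Channel 15 mm front to back, lip 12 mm, side stops 18 mm high and 82 mm apart, back plate up to z = 92 mm. Tile comes out along z, clear after 20 mm.
- rack: Tile rack (fixed, aluminium): four equal slots side by side along its y, 90 mm apart, 366 mm in all, in an order of labels that varies; front to +x, away from the robot. Every slot leans 25 degrees from vertical, top towards the robot. Origin on the bench below the middle of the row of slot floors. Dividers 6 mm thick and 34 mm high; a back rail 80 to 92 mm up the slots.
- slot_three (a point): The tile's own slot: centre of its floor, 38 mm above the bench. x out of the front (away from the robot and up), y along the row, z up the leaning slot. 84 mm wide, 15 mm front to back (x -7.5 to 7.5 mm), lip 22 mm high, back strip and rail at x = -7.5 mm. The tile enters along -z; home, its centre is at z = 75 mm, x within 3, y within 4.5 mm, its axes along these.
- label_three (a point): Centre of the label of the tile's own slot: a white card 70 x 28 mm on the rack's front lip with three black dots of 11 mm in a row, 12 mm in front of the slot floor's centre and 5 mm up the slot from it. The other slots' labels have one, two and four dots.
- slot_two (a point): Floor centre of the other empty slot of the rack (label with two dots), same shape and axes as the tile's own slot. It stays empty.
- tile_one_mid (a point): Centre of a like tile, one dot on its face, standing in the rack's one-dot slot. Leave it there.
- tile_four_mid (a point): Centre of a like tile, four dots on its face, standing in the rack's four-dot slot. Leave it there.
- jar_near: Round glass jar with black lid, 80 mm across, 120 mm tall, beyond the rack. Origin at the centre of its underside. Leave it.
- jar_side: A second such jar, to the left of the rack. Origin at the centre of its underside. Leave it.
- bottle_near: Square white plastic bottle with a green cap, 62 x 62 mm, 150 mm tall, beyond the rack. Origin at the centre of its underside. Leave it.
Mind the look-alikes: they are no part of the job. Leave any green or turquoise look-alike of the part that bears tile_mid alone.

How it is judged:
By the outcome, as a careful person would: the job done as asked, in the order asked, and still so for the second after the job is handed in, with the robot touching nothing.
It also fails if it takes over 42 s, if anything falls off the work surface, if the arm or the gripper's body presses on something with over 40 N, if the wrist force passes 120 N, or if a joint passes its speed limit or range.

### The arm

A 6-joint arm with a two-finger parallel gripper is mounted at the origin on the work surface. World frame = base frame: x ahead of the robot, y to its left, z up, the work surface at z = 0. Lengths are in m, angles in rad, forces in N, time in s.
With the tool pointing down it reaches from about 0.25 to 0.725 m from the base axis. Payload 4 kg.
Tool frame: the origin (TCP) lies at the centre of the arm's flange, where the gripper is bolted on; the fingertips stand 173 mm ahead of it and the grasp point (between the pads) lies 155 mm ahead of it; x points along the fingers, z is the direction in which the jaws open and shut, and the axes are right-handed (so a half turn about x gives the same grasp; the last joint's range is limited). The gripper opens to 85 mm and grips with 20 to 120 N. Pads are 22 mm wide; open, the fingers measure 114 mm over their backs; the gripper's body (76 mm by 85 mm) begins 54 mm behind the grasp point. The pads swing forward as they close: fully open they stand 13 mm farther back than shut.
Start: joints at [1.31, 0.241, 0.005, 1.335, 0, 1.571], TCP at [0.129, 0.483, 0.405] pointing down, gripper open.
Joint ranges: [-2.72, 2.72], [-1.05, 1.87], [-1.09, 1.28], [-1.99, 2.15], [-1.42, 1.44], [-3.14, 3.14]. Speed limits (rad/s): [2.79, 2.79, 3.14, 3.14, 3.14, 3.14].

### API

Orientations are given as a unit quaternion [x, y, z, w].
In Python, from workcell import bot gives the robot as it stands.
- The arm moves only by the tool arm_command, never from a script. Its argument "moves" is one flat list of numbers, 7 for each row, row after row: the shift along the tool's x, y, z in m, then the turn, a rotation vector about the tool's x, y, z in rad, then the closure, from -1 (fully open) to 1 (shut). A call has 1 to 20 rows; each row shifts and turns the pose as measured when the row begins, along the tool's axes as they then stand; what a row does not reach is not made up. A row lasts 1/12 s, in which the tool goes at most 41.7 mm and 7.16 degrees, less where a joint would pass 70% of its speed; a pose out of reach is approached as far as the arm can. A call with a gripper value outside its range is refused whole. The fingers move at their own pace and stop on an object; the grip force is fixed at half the most. Time passes only in rows, so rows that do not move let the fingers close. It gives the time, the measured TCP pose, the force and the opening at its end, in the units of the state.
- bot.get_obs(): the state, without advancing time (a new reading comes with each control period).
- bot.camera(name): name is "scene" or "top" or "wrist"; returns the picture (420x560x3 uint8, red, green, blue); there is no depth.
- bot.get_calibration(name): a dict with "mtx" (3x3 intrinsics, pixels), "dist" ([k1, k2, p1, p2, k3] as OpenCV has them; the pictures are not rectified), "world_from_camera" (4x4, takes a point from camera to world coordinates); the wrist camera has in their place "mount" (4x4, takes a point from camera to tool coordinates, whose origin is the TCP and whose axes are the tool frame's). Camera axes: x right, y up, looking along -z (the intrinsics and any distortion apply to the point x, -y, -z); pixel columns grow to the right and rows downward; lengths in m; the calibration is good to about 2 mm. A picture is of the moment at which its call begins: read the wrist's pose just before it. get_calibration takes no time and is no camera call.
- bot.job_done(): hands the job in, once; it reports no verdict.
The state is a dict: "clock": time; "joint_pos": joint angles; "joint_vel": joint speeds; "tau": joint torques, N m; "eef_pos": TCP position; "tool_rot": TCP orientation; "ft_force": force on the tool from outside, world axes, zero at the start; "ft_torque": the same for the moment, N m; "grip_width": finger opening in m.
Only numpy, scipy, OpenCV 4.12 (cv2) and the standard library are available. Lean on these libraries where they do the work, as an engineer would, in place of code of your own. Each camera call takes 0.05 s, during which the arm holds its last target.

## Working session

There is one attempt and no reset: what is moved stays moved. The work goes in short steps, Python scripts to look and compute and a tool call to move; the robot and the scene stay as the last step left them, time stands still between calls to the robot, and variables do not carry over. Pictures are saved under pics/ and viewed, and the job is handed in when it is done.

Besides the shell and the picture viewer there is one more tool, called by a JSON object that holds its "op" and its "data". arm_command: Moves the arm, as the interface text tells. Its arguments: {"type":"object","properties":{"moves":{"type":"array"}},"required":["moves"]}

```bash
ls; mkdir -p pics; python3 - <<'E'
from workcell import bot
import cv2,numpy as np
o=bot.get_obs()
for k in o: print(k,np.round(o[k],4))
for n in ["scene","top","wrist"]:
    c=bot.get_calibration(n); print(n,{k:np.round(v,4).tolist() for k,v in c.items()})
    cv2.imwrite(f"pics/{n}0.png",cv2.cvtColor(bot.camera(n),cv2.COLOR_RGB2BGR))
E
```

```text
pics
clock 0.0
joint_pos [1.31   0.2414 0.0037 1.3352 0.     1.5708]
joint_vel [ 0.0022 -0.0003  0.0009 -0.0001  0.0008  0.0008]
tau [-1.00000e-03 -3.72316e+01  2.52409e+01  1.69000e-02 -0.00000e+00
  0.00000e+00]
eef_pos [0.1288 0.4828 0.4038]
tool_rot [-0.4312  0.5614  0.4303  0.5602]
ft_force [-0.0304  0.151  -0.6383]
ft_torque [-0.0162 -0.0264 -0.0014]
grip_width 0.0855
scene {'mtx': [[498.5145, 0.0, 271.6205], [0.0, 498.5145, 212.9203], [0.0, 0.0, 1.0]], 'dist': [0.0307, 0.0, 0.0, 0.0, 0.0], 'world_from_camera': [[-0.7599, -0.3512, 0.5469, 1.3391], [0.65, -0.4139, 0.6373, 0.8354], [0.0025, 0.8398, 0.5428, 0.8928], [0.0, 0.0, 0.0, 1.0]]}
top {'mtx': [[448.4462, 0.0, 268.6409], [0.0, 448.4462, 207.7185], [0.0, 0.0, 1.0]], 'dist': [-0.0081, 0.0, 0.0, 0.0, 0.0], 'world_from_camera': [[-0.0089, 0.996, -0.0894, 0.4138], [-1.0, -0.0089, 0.0007, -0.0781], [-0.0001, 0.0894, 0.996, 1.7023], [0.0, 0.0, 0.0, 1.0]]}
wrist {'mtx': [[340.0987, 0.0, 276.8864], [0.0, 340.0987, 208.8472], [0.0, 0.0, 1.0]], 'dist': [-0.0711, 0.0, 0.0, 0.0, 0.0], 'mount': [[0.0011, 0.3259, -0.9454, 0.0307], [0.0007, 0.9454, 0.3259, 0.0851], [1.0, -0.001, 0.0008, -0.0016], [0.0, 0.0, 0.0, 1.0]]}
```

View pics/scene0.png

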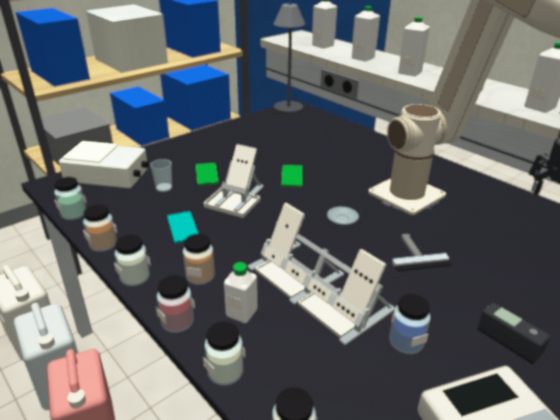

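View pics/top0.png

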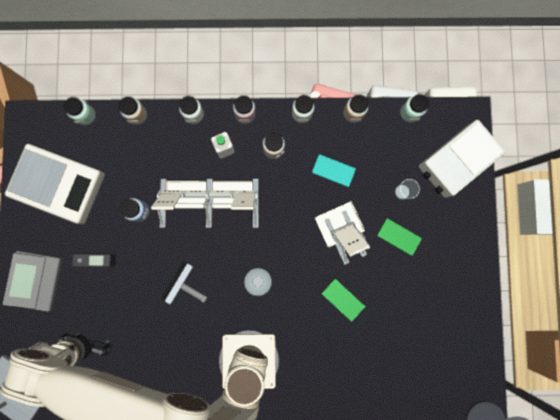

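View pics/wrist0.png

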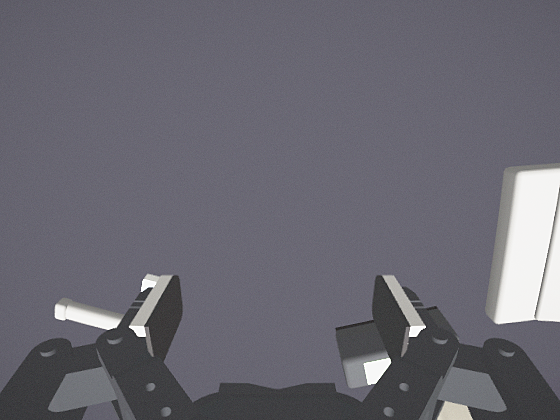

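```bash
python3 - <<'E'
import cv2,numpy as np
s=cv2.imread('pics/scene0.png');t=cv2.imread('pics/top0.png')
a=cv2.resize(s[195:345,240:400],None,fx=4.8,fy=4,interpolation=cv2.INTER_CUBIC)
a=cv2.resize(s[195:345,240:400],(640,600),interpolation=cv2.INTER_CUBIC)
cv2.imwrite('pics/c1.png',a)
cv2.imwrite('pics/c2.png',cv2.resize(s[135:225,195:285],(600,600),interpolation=cv2.INTER_CUBIC))
cv2.imwrite('pics/c3.png',cv2.resize(t[165:270,145:385],None,fx=3.3,fy=3.3,interpolation=cv2.INTER_CUBIC))
E
```

```text
(no output)
```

View pics/c1.png

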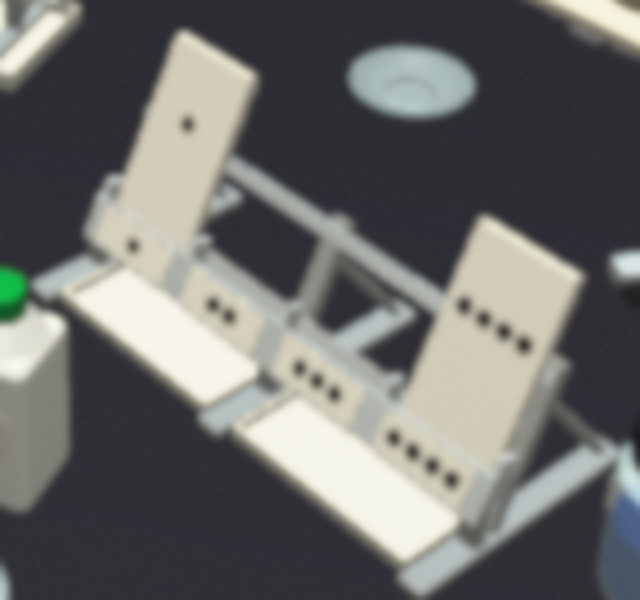

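View pics/c2.png

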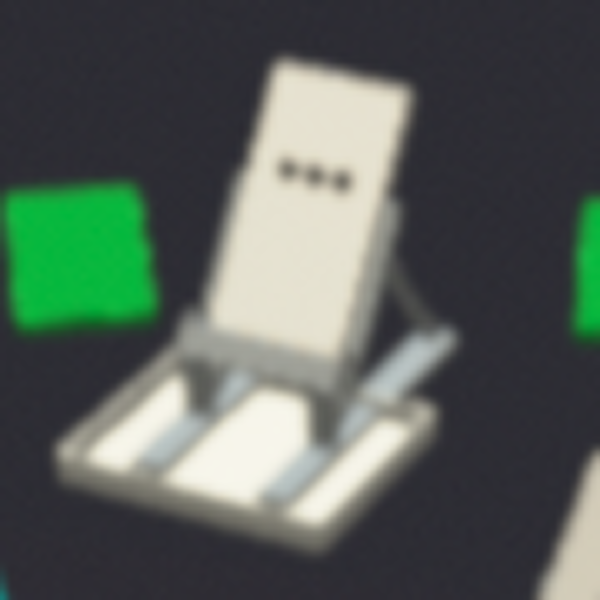

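View pics/c3.png

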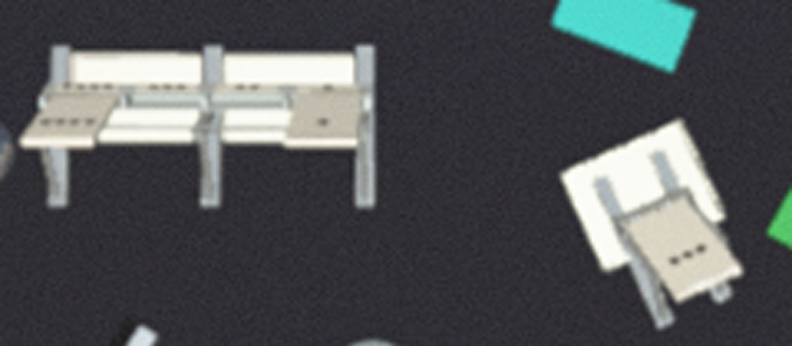

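```bash
cat > h.py <<'E'
import cv2,numpy as np
from workcell import bot
from scipy.spatial.transform import Rotation as R
def wfc(name,obs=None):
    c=bot.get_calibration(name)
    if name!='wrist': return np.array(c['world_from_camera'])
    T=np.eye(4);T[:3,:3]=R.from_quat(obs['tool_rot']).as_matrix();T[:3,3]=obs['eef_pos']
    return T@np.array(c['mount'])
def ray(name,uv,obs=None):
    c=bot.get_calibration(name);T=wfc(name,obs)
    p=cv2.undistortPoints(np.array(uv,float).reshape(-1,1,2),np.array(c['mtx']),np.array(c['dist']))[:,0]
    d=np.c_[p[:,0],-p[:,1],-np.ones(len(p))]@T[:3,:3].T
    return T[:3,3],d/np.linalg.norm(d,axis=1)[:,None]
def tri(rays):
    A=np.zeros((3,3));b=np.zeros(3)
    for o,d in rays:
        P=np.eye(3)-np.outer(d,d);A+=P;b+=P@o
    x=np.linalg.solve(A,b)
    return x,[np.linalg.norm((np.eye(3)-np.outer(d,d))@(x-o)) for o,d in rays]
def proj(name,X,obs=None):
    c=bot.get_calibration(name);T=np.linalg.inv(wfc(name,obs))
    X=np.atleast_2d(X)@T[:3,:3].T+T[:3,3]
    X=X*[1,-1,-1]
    return cv2.projectPoints(X,np.zeros(3),np.zeros(3),np.array(c['mtx']),np.array(c['dist']))[0][:,0]
def dots(img,box,k=9,th=25,up=1):
    x0,y0,x1,y1=box
    g=cv2.cvtColor(img,cv2.COLOR_BGR2GRAY)[y0:y1,x0:x1]
    bh=cv2.morphologyEx(g,cv2.MORPH_BLACKHAT,cv2.getStructuringElement(cv2.MORPH_ELLIPSE,(k,k)))
    n,l,s,c=cv2.connectedComponentsWithStats((bh>th).astype(np.uint8))
    out=[]
    for i in range(1,n):
        m=(l==i); 
        if m.sum()<3: continue
        w=bh*m; yy,xx=np.nonzero(m); ww=w[m]
        out.append((x0+(xx*ww).sum()/ww.sum(),y0+(yy*ww).sum()/ww.sum(),m.sum(),int(bh[m].max())))
    return out
E
python3 - <<'E'
from h import *
s=cv2.imread('pics/scene0.png');t=cv2.imread('pics/top0.png')
def show(n,l): print(n); [print('  ',np.round(a,2)) for a in l]
show('scene rack',dots(s,(250,205,395,335),7,25))
show('scene tile',dots(s,(225,145,262,190),7,25))
show('top rack',dots(t,(150,180,265,212),5,12))
show('top tile',dots(t,(330,220,372,258),5,20))
E
```

```text
scene rack
   [292.3  205.13   8.    87.  ]
   [341.23 205.41  35.   111.  ]
   [286.48 225.7   18.   100.  ]
   [269.86 237.19   6.    38.  ]
   [297.62 240.84  39.    81.  ]
   [268.02 242.72   5.    40.  ]
   [272.67 256.02  16.   106.  ]
   [264.25 258.55  22.    76.  ]
   [289.87 257.69   9.    44.  ]
   [389.26 263.     6.    37.  ]
   [350.58 266.26   9.    69.  ]
   [254.61 271.75  57.   120.  ]
   [312.48 268.45   4.    41.  ]
   [344.14 272.91  48.    91.  ]
   [294.76 272.17  33.   112.  ]
   [363.15 275.97  88.   126.  ]
   [312.97 274.27   8.    40.  ]
   [330.99 282.78   4.    38.  ]
   [318.78 289.86  58.   118.  ]
   [306.26 289.78  35.    86.  ]
   [339.97 290.45  25.    64.  ]
   [297.   301.97   3.    32.  ]
   [345.28 309.4   89.   125.  ]
   [365.07 319.8  112.    66.  ]
   [390.96 313.53  22.    73.  ]
   [343.34 332.84  20.    51.  ]
   [360.56 334.     4.    38.  ]
scene tile
   [247.52 145.39  36.   127.  ]
   [241.99 160.87  36.   101.  ]
   [225.65 175.05  43.   113.  ]
   [251.26 186.36  37.    83.  ]
   [240.83 188.72   9.    44.  ]
   [260.4  188.68   5.
[... 545 characters left out ...]
 ]
   [164.8  201.45  33.    57.  ]
   [242.47 201.61  10.    59.  ]
   [150.42 206.02   9.    93.  ]
   [221.72 203.45  37.    45.  ]
   [213.3  208.46  18.    72.  ]
   [242.68 210.42  61.   127.  ]
   [203.43 208.89   7.    42.  ]
   [155.33 210.59  21.   122.  ]
   [168.06 210.59  15.   128.  ]
   [184.85 210.57   3.    20.  ]
   [195.95 210.51   6.    16.  ]
top tile
   [330.34 223.35  10.    55.  ]
   [346.1 220.    3.   36. ]
   [343.54 237.38 171.    87.  ]
   [353.   241.69  31.   106.  ]
   [334.68 245.62   6.    68.  ]
   [370.42 245.97   7.    81.  ]
   [365.51 250.     6.    53.  ]
   [362.63 251.73   3.    32.  ]
   [359.07 253.6    5.    71.  ]
   [362.63 257.     4.    64.  ]
```

```bash
python3 - <<'E'
from h import *
P={'l1':((272.67,256.02),(243.85,191.71)),'l2':((294.76,272.17),(219.07,191.22)),'l3':((318.78,289.86),(195.64,191.28)),
'l4':((345.28,309.4),(171.5,190.6)),'tile':((241.99,160.87),(353,241.69)),'t1':((286.48,225.7),(242.47,201.61))}
for k,(a,b) in P.items():
    rs=[]
    for n,uv in(('scene',a),('top',b)):
        o,d=ray(n,[uv]);rs.append((o,d[0]))
    x,e=tri(rs);print(k,np.round(x,4),np.round(e,4))
E
```

```text
l1 [0.6246 0.011  0.0459] [0.0021 0.0021]
l2 [0.6269 0.103  0.0479] [0.002 0.002]
l3 [0.627  0.191  0.0461] [0.0011 0.0011]
l4 [0.6295 0.2815 0.047 ] [0. 0.]
tile [ 0.4332 -0.374   0.1269] [0.0003 0.0003]
t1 [0.5782 0.0124 0.1275] [0.0009 0.0009]
```

```bash
cat >> h.py <<'E'
def leanframe(yaw,lean):
    xh=np.array([np.cos(yaw),np.sin(yaw),0]);Z=np.array([0,0,1.])
    z=np.cos(lean)*Z-np.sin(lean)*xh; x=np.cos(lean)*xh+np.sin(lean)*Z
    return np.c_[x,np.cross(z,x),z]
def toolR(F,s=1): # F columns x,y,z of tile; tool X=-z, Z=s*x
    X=-F[:,2];Z=s*F[:,0];return np.c_[X,np.cross(Z,X),Z]
def pose():
    o=bot.get_obs();return o,np.array(o['eef_pos']),R.from_quat(o['tool_rot']).as_matrix()
def plan(tp,tR,n,p0=None,R0=None,show=True):
    if p0 is None: _,p0,R0=pose()
    rv=R.from_matrix(R0.T@tR).as_rotvec()
    print('rotvec body deg',np.round(np.degrees(rv),1),'dist',np.round(tp-p0,4), 'per row deg',np.degrees(np.linalg.norm(rv))/n,'mm',1000*np.linalg.norm(tp-p0)/n)
    for i in range(n):
        Ri=R0@R.from_rotvec(rv*i/n).as_matrix()
        d=Ri.T@(tp-p0)/n
        print(np.round(d,4).tolist(),np.round(rv/n,4).tolist())
E
python3 - <<'E'
from h import *
o,p,Rm=pose();print(np.round(Rm,3))
F=leanframe(np.radians(24),np.radians(35));D=np.array([.4332,-.374,.1269])
c=D-.023*F[:,2]-.0045*F[:,0];print('c',c,'g',c+.05*F[:,2],'tcp',c+.205*F[:,2])
for s in(1,-1):
    T=toolR(F,s);print(np.round(T,3))
    print(np.degrees(R.from_matrix(Rm.T@T).as_rotvec()))
G=leanframe(np.radians(-1),np.radians(25));print('slot floor',np.array([.627,.191,.0461])-.012*G[:,0]-.005*G[:,2])
E
```

```text
[[-0.    -0.966  0.258]
 [-0.001  0.258  0.966]
 [-1.    -0.    -0.002]]
c [ 0.44188423 -0.37013353  0.10547841] g [ 0.41568482 -0.38179826  0.14643601] tcp [ 0.33446666 -0.41795892  0.27340458]
[[ 0.524 -0.407  0.748]
 [ 0.233  0.914  0.333]
 [-0.819  0.     0.574]]
[ 49.43246895 -32.70655837 -15.54411205]
[[ 0.524  0.407 -0.748]
 [ 0.233 -0.914 -0.333]
 [-0.819 -0.    -0.574]]
[-124.06946917   18.64145086  -39.22370724]
slot floor [0.61823873 0.19115293 0.03649704]
```

```bash
python3 - <<'E'
from h import *
o,p,Rm=pose()
F=leanframe(np.radians(24),np.radians(35));T=toolR(F)
rv=R.from_matrix(Rm.T@T).as_rotvec();M=Rm@R.from_rotvec(rv/2).as_matrix()
plan(np.array([.42,.1,.42]),M,15)
E
```

```text
rotvec body deg [ 24.7 -16.4  -7.8] dist [ 0.2911 -0.3829  0.016 ] per row deg 2.04257663158813 mm 32.085329088192836
[-0.001, -0.0253, -0.0197] [0.0288, -0.019, -0.009]
[-0.0012, -0.0259, -0.0189] [0.0288, -0.019, -0.009]
[-0.0013, -0.0264, -0.0181] [0.0288, -0.019, -0.009]
[-0.0014, -0.027, -0.0173] [0.0288, -0.019, -0.009]
[-0.0015, -0.0275, -0.0165] [0.0288, -0.019, -0.009]
[-0.0015, -0.0279, -0.0157] [0.0288, -0.019, -0.009]
[-0.0015, -0.0284, -0.0149] [0.0288, -0.019, -0.009]
[-0.0016, -0.0288, -0.014] [0.0288, -0.019, -0.009]
[-0.0016, -0.0292, -0.0131] [0.0288, -0.019, -0.009]
[-0.0015, -0.0296, -0.0123] [0.0288, -0.019, -0.009]
[-0.0015, -0.03, -0.0114] [0.0288, -0.019, -0.009]
[-0.0014, -0.0303, -0.0105] [0.0288, -0.019, -0.009]
[-0.0013, -0.0306, -0.0096] [0.0288, -0.019, -0.009]
[-0.0012, -0.0309, -0.0087] [0.0288, -0.019, -0.009]
[-0.0011, -0.0311, -0.0078] [0.0288, -0.019, -0.009]
```

{"op": "arm_command", "data": {"moves": [-0.001, -0.025, -0.02, 0.029, -0.019, -0.009, -1, -0.001, -0.026, -0.019, 0.029, -0.019, -0.009, -1, -0.001, -0.026, -0.018, 0.029, -0.019, -0.009, -1, -0.001, -0.027, -0.017, 0.029, -0.019, -0.009, -1, -0.001, -0.027, -0.017, 0.029, -0.019, -0.009, -1, -0.001, -0.028, -0.016, 0.029, -0.019, -0.009, -1, -0.001, -0.028, -0.015, 0.029, -0.019, -0.009, -1, -0.002, -0.029, -0.014, 0.029, -0.019, -0.009, -1, -0.002, -0.029, -0.013, 0.029, -0.019, -0.009, -1, -0.001, -0.03, -0.012, 0.029, -0.019, -0.009, -1, -0.001, -0.03, -0.011, 0.029, -0.019, -0.009, -1, -0.001, -0.03, -0.01, 0.029, -0.019, -0.009, -1, -0.001, -0.031, -0.01, 0.029, -0.019, -0.009, -1, -0.001, -0.031, -0.009, 0.029, -0.019, -0.009, -1, -0.001, -0.031, -0.008, 0.029, -0.019, -0.009, -1]}}

```text
clock: 1.4
eef_pos: [0.423, 0.0845, 0.4117]
tool_rot: [-0.27, 0.523, 0.316, 0.744]
ft_force: [-0.1, 0.3, -0.2]
grip_width: 0.0856
```

```bash
python3 - <<'E'
from h import *
o,p,Rm=pose();print(o['clock'],p,np.round(o['joint_pos'],3))
F=leanframe(np.radians(24),np.radians(35));T=toolR(F)
plan(np.array([.27,-.446,.37]),T,18)
E
```

```text
1.4 [0.42301493 0.08453754 0.41170904] [ 0.153 -0.024 -0.307  1.003  0.147  0.88 ]
rotvec body deg [ 24.2 -15.9  -7.5] dist [-0.153  -0.5305 -0.0417] per row deg 1.6622424911806037 mm 30.763097692524145
[-0.0055, -0.0128, -0.0275] [0.0234, -0.0154, -0.0073]
[-0.0058, -0.0134, -0.0271] [0.0234, -0.0154, -0.0073]
[-0.0061, -0.0141, -0.0266] [0.0234, -0.0154, -0.0073]
[-0.0064, -0.0148, -0.0262] [0.0234, -0.0154, -0.0073]
[-0.0067, -0.0154, -0.0258] [0.0234, -0.0154, -0.0073]
[-0.007, -0.0161, -0.0253] [0.0234, -0.0154, -0.0073]
[-0.0073, -0.0167, -0.0248] [0.0234, -0.0154, -0.0073]
[-0.0075, -0.0173, -0.0243] [0.0234, -0.0154, -0.0073]
[-0.0077, -0.018, -0.0237] [0.0234, -0.0154, -0.0073]
[-0.008, -0.0186, -0.0232] [0.0234, -0.0154, -0.0073]
[-0.0082, -0.0192, -0.0226] [0.0234, -0.0154, -0.0073]
[-0.0084, -0.0198, -0.022] [0.0234, -0.0154, -0.0073]
[-0.0086, -0.0203, -0.0214] [0.0234, -0.0154, -0.0073]
[-0.0088, -0.0209, -0.0208] [0.0234, -0.0154, -0.0073]
[-0.0089, -0.0214, -0.0202] [0.0234, -0.0154, -0.0073]
[-0.0091, -0.022, -0.0195] [0.0234, -0.0154, -0.0073]
[-0.0092, -0.0225, -0.0189] [0.0234, -0.0154, -0.0073]
[-0.0093, -0.023, -0.0182] [0.0234, -0.0154, -0.0073]
```

{"op": "arm_command", "data": {"moves": [-0.005, -0.013, -0.027, 0.023, -0.015, -0.007, -1, -0.006, -0.013, -0.027, 0.023, -0.015, -0.007, -1, -0.006, -0.014, -0.027, 0.023, -0.015, -0.007, -1, -0.006, -0.015, -0.026, 0.023, -0.015, -0.007, -1, -0.007, -0.015, -0.026, 0.023, -0.015, -0.007, -1, -0.007, -0.016, -0.025, 0.023, -0.015, -0.007, -1, -0.007, -0.017, -0.025, 0.023, -0.015, -0.007, -1, -0.008, -0.017, -0.024, 0.023, -0.015, -0.007, -1, -0.008, -0.018, -0.024, 0.023, -0.015, -0.007, -1, -0.008, -0.019, -0.023, 0.023, -0.015, -0.007, -1, -0.008, -0.019, -0.023, 0.023, -0.015, -0.007, -1, -0.008, -0.02, -0.022, 0.023, -0.015, -0.007, -1, -0.009, -0.02, -0.021, 0.023, -0.015, -0.007, -1, -0.009, -0.021, -0.021, 0.023, -0.015, -0.007, -1, -0.009, -0.021, -0.02, 0.023, -0.015, -0.007, -1, -0.009, -0.022, -0.02, 0.023, -0.015, -0.007, -1, -0.009, -0.023, -0.019, 0.023, -0.015, -0.007, -1, -0.009, -0.023, -0.018, 0.023, -0.015, -0.007, -1, 0, 0, 0, 0, 0, 0, -1, 0, 0, 0, 0, 0, 0, -1]}}

```text
clock: 3.07
eef_pos: [0.2529, -0.4743, 0.3601]
tool_rot: [-0.087, 0.45, 0.176, 0.871]
ft_force: [0.5, -0.1, -0.7]
grip_width: 0.0855
```

```bash
cat > snap.py <<'E'
import sys
from h import *
o,p,Rm=pose()
import pickle
for n in sys.argv[2:]:
    im=cv2.cvtColor(bot.camera(n),cv2.COLOR_RGB2BGR);cv2.imwrite(f'pics/{n}{sys.argv[1]}.png',im)
pickle.dump({k:np.array(v) for k,v in o.items()},open(f'pics/o{sys.argv[1]}.pkl','wb'))
print(o['clock'],p,np.round(o['joint_pos'],3),np.round(o['ft_force'],2))
E
python3 snap.py 1 wrist
```

```text
3.0667 [ 0.25287741 -0.47432857  0.36005807] [-1.221  0.358 -0.015  1.237  0.617 -0.055] [ 0.54 -0.08 -0.67]
```

View pics/wrist1.png

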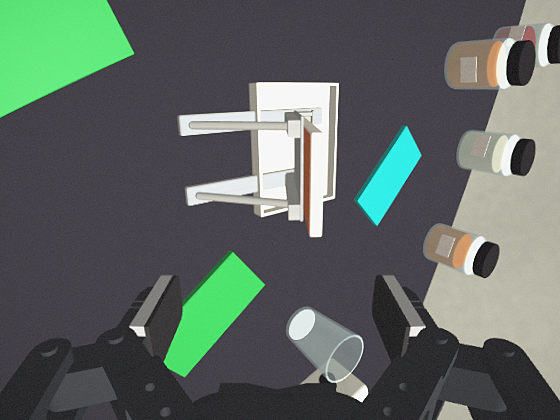

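```bash
python3 - <<'E'
import cv2
s=cv2.imread('pics/wrist1.png')
cv2.imwrite('pics/c4.png',cv2.resize(s[95:245,275:350],(400,800)[::1],interpolation=cv2.INTER_CUBIC)[:, :][:600] if 0 else cv2.resize(s[95:245,265:365],(400,600),interpolation=cv2.INTER_CUBIC))
E
```

```text
(no output)
```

View pics/c4.png

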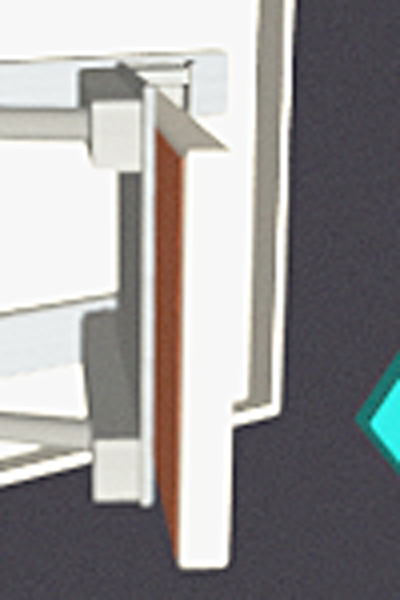

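```bash
python3 - <<'E'
from h import *
import pickle
o=pickle.load(open('pics/o1.pkl','rb'))
s=cv2.imread('pics/wrist1.png').astype(int)
# boundary brown/white per row, subpixel with red-blue diff
xs=[];ys=[];xf=[]
for y in range(140,232,4):
    row=s[y,295:345];br=row[:,2]-row[:,0]
    i=np.where(br>60)[0].max(); a=br[i-1:i+3].astype(float)
    m=br[i-2]; # last brown level
    g=row[:,0]; half=(g[i-2]+250)/2
    j=i-2
    while g[j]<half:j+=1
    xs.append(295+j-1+(half-g[j-1])/(g[j]-g[j-1]));ys.append(y)
    
    k=j+3; gg=row[:,1]
    if y>200:
        while gg[k]>160:k+=1
        xf.append((y,295+k-1+(gg[k-1]-160)/(gg[k-1]-gg[k])))
p=np.polyfit(ys,xs,1);print(p,np.round(xs-np.polyval(p,ys),2)); print(np.round(xf,1))
yu,yl=132.1,236.6
E3=[(np.polyval(p,yu),yu),(np.polyval(p,yl),yl)]
oo,d=ray('wrist',E3,o)
for z in (.1662,.1688):
    P=oo+d*((z-oo[2])/d[:,2])[:,None]
    v=P[0]-P[1];print(z,np.round(P,4),np.linalg.norm(v),'yaw',np.degrees(np.arctan2(-v[0],v[1])),'mid',P.mean(0))
E
```

```text
[-1.43246311e-02  3.12544636e+02] [-0.06 -0.05 -0.   -0.04 -0.01 -0.    0.02  0.03  0.04  0.08  0.03  0.03
  0.04  0.03  0.03  0.   -0.02 -0.04 -0.02 -0.07 -0.05  0.01  0.02]
[[204.  322.5]
 [208.  322.5]
 [212.  322.4]
 [216.  322.4]
 [220.  322.3]
 [224.  322.2]
 [228.  321.9]]
0.1662 [[ 0.3803 -0.356   0.1662]
 [ 0.4098 -0.4235  0.1662]] 0.07369953980855803 yaw 23.6088437878758 mid [ 0.395034   -0.38976713  0.1662    ]
0.1688 [[ 0.3781 -0.3565  0.1688]
 [ 0.4071 -0.423   0.1688]] 0.07256907882779469 yaw 23.608843787875774 mid [ 0.39258415 -0.38979037  0.1688    ]
```

```bash
cat >> h.py <<'E'
Fs=leanframe(np.radians(23.6),np.radians(35));TOP=np.array([.4011,-.3881,.1663])
E
python3 - <<'E'
from h import *
plan(TOP+.21*Fs[:,2],toolR(Fs),3)
E
```

```text
rotvec body deg [-1.   0.4  0.2] dist [ 0.0377  0.0377 -0.0216] per row deg 0.3784624615704277 mm 19.186022807742496
[0.0154, 0.0067, 0.0092] [-0.0061, 0.0022, 0.0014]
[0.0154, 0.0066, 0.0093] [-0.0061, 0.0022, 0.0014]
[0.0154, 0.0066, 0.0094] [-0.0061, 0.0022, 0.0014]
```

{"op": "arm_command", "data": {"moves": [0.0154, 0.0066, 0.0093, -0.006, 0.002, 0.0014, -1, 0.0154, 0.0066, 0.0093, -0.006, 0.002, 0.0014, -1, 0.0154, 0.0066, 0.0093, -0.006, 0.002, 0.0014, -1, 0, 0, 0, 0, 0, 0, -1]}}

```text
clock: 3.45
eef_pos: [0.292, -0.4324, 0.3378]
tool_rot: [-0.094, 0.452, 0.182, 0.868]
ft_force: [-0.3, 0.8, 0.3]
grip_width: 0.0856
```

```bash
python3 - <<'E'
from h import *
plan(TOP+.21*Fs[:,2],toolR(Fs),1)
plan(TOP+.13*Fs[:,2],toolR(Fs),5)
E
python3 snap.py 2 wrist
```

```text
rotvec body deg [ 0.  -0.  -0.1] dist [-0.0013 -0.0039  0.0005] per row deg 0.0766564442481425 mm 4.115742785839147
[-0.002, -0.003, -0.0019] [0.0006, -0.0003, -0.0012]
rotvec body deg [ 0.  -0.  -0.1] dist [ 0.0408  0.0145 -0.065 ] per row deg 0.0153312888496285 mm 15.617368452430293
[0.0156, -0.0006, -0.0004] [0.0001, -0.0001, -0.0002]
[0.0156, -0.0006, -0.0004] [0.0001, -0.0001, -0.0002]
[0.0156, -0.0006, -0.0004] [0.0001, -0.0001, -0.0002]
[0.0156, -0.0006, -0.0004] [0.0001, -0.0001, -0.0002]
[0.0156, -0.0006, -0.0004] [0.0001, -0.0001, -0.0002]
3.45 [ 0.2919925  -0.4324441   0.33778676] [-1.12   0.32  -0.13   1.095  0.61   0.046] [-0.27  0.79  0.27]
```

View pics/wrist2.png

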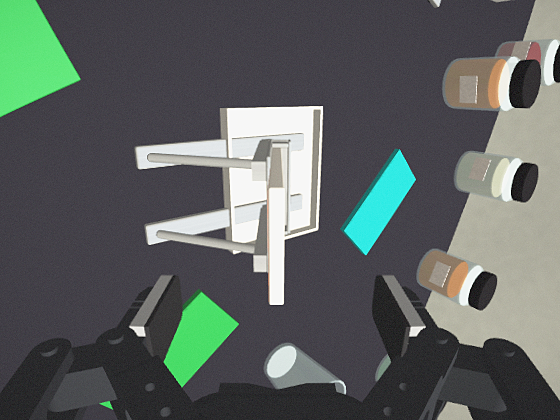

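The tile's top edge is seen end-on at about (276, 245), centred between the fingers and parallel to the pads. Next I go down along the tile.

{"op": "arm_command", "data": {"moves": [0.0156, -0.0006, -0.0004, 0, 0, 0, -1, 0.0156, -0.0006, -0.0004, 0, 0, 0, -1, 0.0156, -0.0006, -0.0004, 0, 0, 0, -1, 0.0156, -0.0006, -0.0004, 0, 0, 0, -1, 0.0156, -0.0006, -0.0004, 0, 0, 0, -1, 0, 0, 0, 0, 0, 0, -1]}}

```text
clock: 4.0
eef_pos: [0.3343, -0.4166, 0.2773]
tool_rot: [-0.1, 0.452, 0.181, 0.868]
ft_force: [-0.8, 1.3, -0.4]
grip_width: 0.0856
```

```bash
python3 - <<'E'
from h import *
plan(TOP+.13*Fs[:,2],toolR(Fs),1)
E
python3 snap.py 3 wrist
```

```text
rotvec body deg [ 0.6 -0.1  0.3] dist [-0.0016 -0.0014 -0.0045] per row deg 0.6900811273137141 mm 4.9717437728604565
[0.0026, -0.0006, -0.0042] [0.0103, -0.0018, 0.0059]
4.0 [ 0.33434574 -0.41655478  0.27729395] [-1.033  0.377 -0.223  0.876  0.603  0.147] [-0.81  1.28 -0.36]
```

View pics/wrist3.png

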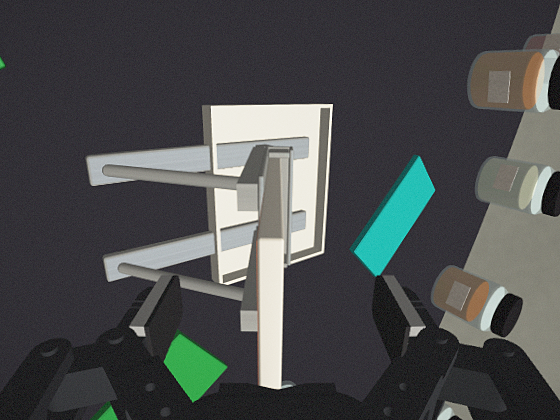

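{"op": "arm_command", "data": {"moves": [0.0025, -0.0006, -0.004, 0.01, -0.002, 0.006, -1, 0, 0, 0, 0, 0, 0, -1, 0, 0, 0, 0, 0, 0, -1]}}

```text
clock: 4.3
eef_pos: [0.3322, -0.4194, 0.2769]
tool_rot: [-0.096, 0.451, 0.18, 0.869]
ft_force: [0.4, 0.2, 0.7]
grip_width: 0.0854
```

```bash
python3 - <<'E'
from h import *
plan(TOP+.13*Fs[:,2],toolR(Fs),1)
E
```

```text
rotvec body deg [0.1 0.1 0.2] dist [ 0.0006  0.0014 -0.0041] per row deg 0.25179470745437105 mm 4.340849476091824
[0.0039, 0.0011, -0.0014] [0.0019, 0.0009, 0.0038]
```

{"op": "arm_command", "data": {"moves": [0.004, 0.001, -0.0015, 0.002, 0.001, 0.004, -1, 0, 0, 0, 0, 0, 0, -1, 0, 0, 0, 0, 0, 0, -0.5]}}

```text
clock: 4.55
eef_pos: [0.3321, -0.4193, 0.2742]
tool_rot: [-0.095, 0.452, 0.18, 0.869]
ft_force: [-0.1, -0.8, 0.1]
grip_width: 0.0755
```

```bash
python3 - <<'E'
from h import *
plan(TOP+.13*Fs[:,2],toolR(Fs),1)
E
```

```text
rotvec body deg [0.  0.  0.2] dist [ 0.0007  0.0013 -0.0014] per row deg 0.19119621381087407 mm 2.065846123637391
[0.0018, 0.0009, 0.0001] [0.0, 0.0001, 0.0033]
```

Aligned to within 0.2 mm across the jaws. Closing now.

{"op": "arm_command", "data": {"moves": [0, 0, 0, 0, 0, 0, 0, 0, 0, 0, 0, 0, 0, 0.5, 0, 0, 0, 0, 0, 0, 1, 0, 0, 0, 0, 0, 0, 1, 0, 0, 0, 0, 0, 0, 1, 0, 0, 0, 0, 0, 0, 1, 0, 0, 0, 0, 0, 0, 1, 0, 0, 0, 0, 0, 0, 1]}}

```text
clock: 5.22
eef_pos: [0.3324, -0.4194, 0.2753]
tool_rot: [-0.096, 0.451, 0.18, 0.869]
ft_force: [0.2, 0.8, 1.8]
grip_width: 0.0081
```

```bash
python3 snap.py 4 wrist scene
```

```text
5.2167 [ 0.33244835 -0.41940725  0.27532759] [-1.04   0.384 -0.219  0.879  0.607  0.147] [0.2  0.8  1.75]
```

View pics/wrist4.png

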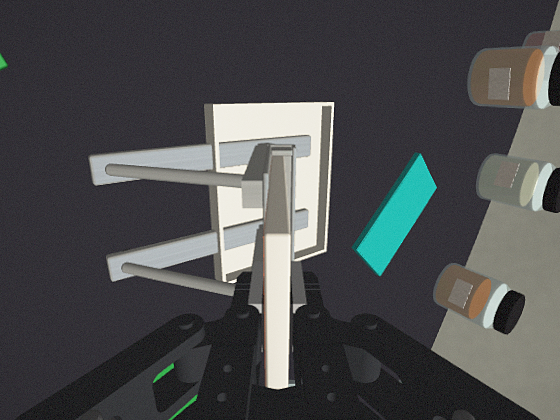

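{"op": "arm_command", "data": {"moves": [-0.012, 0, 0, 0, 0, 0, 1, -0.015, 0, 0, 0, 0, 0, 1, -0.015, 0, 0, 0, 0, 0, 1, -0.015, 0, 0, 0, 0, 0, 1, -0.015, 0, 0, 0, 0, 0, 1, -0.015, 0, 0, 0, 0, 0, 1, 0, 0, 0, 0, 0, 0, 1]}}

```text
clock: 5.9
eef_pos: [0.2863, -0.4369, 0.3438]
tool_rot: [-0.092, 0.451, 0.185, 0.868]
ft_force: [0.9, -1.0, -0.7]
grip_width: 0.0085
```

```bash
python3 - <<'E'
from h import *
o,p,Rm=pose();print(o['joint_pos'],o['grip_width'])
G=leanframe(np.radians(-1),np.radians(25));f=np.array([.6182,.1911,.038]);T=toolR(G)
e=f+(.2826+.16)*G[:,2];print(e)
rv=R.from_matrix(Rm.T@T).as_rotvec();M=Rm@R.from_rotvec(rv*.35).as_matrix()
w=np.array([.34,-.22,.46])
plan(w,M,9)
plan(e,T,14,w,M)
E
python3 snap.py 5 wrist
```

```text
[-1.13497556  0.32382061 -0.10892791  1.1317081   0.61488914  0.02386806] 0.008507067536547291
[0.43117765 0.19436449 0.43913183]
rotvec body deg [ 7.5  3.5 -4.5] dist [0.0537 0.2169 0.1162] per row deg 1.0427713473287505 mm 27.988599788996364
[-0.0017, 0.0197, 0.0198] [0.0145, 0.0068, -0.0087]
[-0.002, 0.02, 0.0195] [0.0145, 0.0068, -0.0087]
[-0.0023, 0.0203, 0.0192] [0.0145, 0.0068, -0.0087]
[-0.0026, 0.0205, 0.0189] [0.0145, 0.0068, -0.0087]
[-0.0029, 0.0208, 0.0186] [0.0145, 0.0068, -0.0087]
[-0.0032, 0.021, 0.0182] [0.0145, 0.0068, -0.0087]
[-0.0035, 0.0212, 0.0179] [0.0145, 0.0068, -0.0087]
[-0.0038, 0.0215, 0.0176] [0.0145, 0.0068, -0.0087]
[-0.0041, 0.0217, 0.0172] [0.0145, 0.0068, -0.0087]
rotvec body deg [13.9  6.5 -8.4] dist [ 0.0912  0.4144 -0.0209] per row deg 1.2449413024231004 mm 30.3421620323953
[0.0089, 0.0268, 0.011] [0.0173, 0.0081, -0.0104]
[0.0086, 0.0271, 0.0106] [0.0173, 0.0081, -0.0104]
[0.0082, 0.0274, 0.0102] [0.0173, 0.0081, -0.0104]
[0.0078, 0.0276, 0.0098] [0.0173, 0.0081, -0.0104]
[0.0075, 0.0279, 0.0093] [0.0173, 0.0081, -0.0104]
[0.0071, 0.0281, 0.0089] [0.0173, 0.0081, -0.0104]
[0.0067, 0.0283, 0.0085] [0.0173, 0.0081, -0.0104]
[0.0064, 0.0286, 0.008] [0.0173, 0.0081, -0.0104]
[0.006, 0.0288, 0.0076] [0.0173, 0.0081, -0.0104]
[0.0057, 0.0289, 0.0071] [0.0173, 0.0081, -0.0104]
[0.0053, 0.0291, 0.0067] [0.0173, 0.0081, -0.0104]
[0.0049, 0.0293, 0.0062] [0.0173, 0.0081, -0.0104]
[0.0046, 0.0294, 0.0058] [0.0173, 0.0081, -0.0104]
[0.0042, 0.0296, 0.0053] [0.0173, 0.0081, -0.0104]
5.9 [ 0.28627006 -0.43694922  0.34381726] [-1.135  0.324 -0.109  1.132  0.615  0.024] [ 0.88 -0.98 -0.69]
```

View pics/wrist5.png

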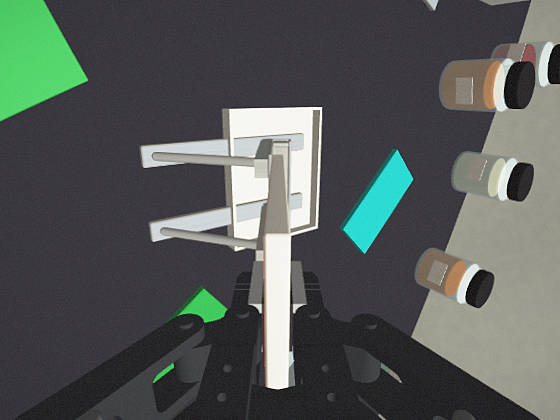

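{"op": "arm_command", "data": {"moves": [-0.004, 0.01, 0.01, 0.007, 0.003, -0.004, 1, -0.003, 0.02, 0.02, 0.0145, 0.007, -0.009, 1, -0.003, 0.02, 0.0195, 0.0145, 0.007, -0.009, 1, -0.003, 0.02, 0.019, 0.0145, 0.007, -0.009, 1, -0.003, 0.0205, 0.019, 0.0145, 0.007, -0.009, 1, -0.003, 0.021, 0.0185, 0.0145, 0.007, -0.009, 1, -0.003, 0.021, 0.018, 0.0145, 0.007, -0.009, 1, -0.0035, 0.021, 0.018, 0.0145, 0.007, -0.009, 1, -0.004, 0.0215, 0.0175, 0.0145, 0.007, -0.009, 1, -0.004, 0.0215, 0.017, 0.0145, 0.007, -0.009, 1]}}

```text
clock: 6.78
eef_pos: [0.3433, -0.2025, 0.4541]
tool_rot: [-0.042, 0.503, 0.11, 0.856]
ft_force: [0.2, -0.2, -3.2]
grip_width: 0.008
```

```bash
python3 - <<'E'
from h import *
o,p,Rm=pose();print(o['joint_pos'],o['grip_width'])
G=leanframe(np.radians(-1),np.radians(25));f=np.array([.6182,.1911,.038]);T=toolR(G)
e=f+(.2826+.16)*G[:,2];print(e)
plan(e,T,16)
E
```

```text
[-0.66606801 -0.11788367 -0.30960482  1.06858023  0.41841189  0.74761505] 0.007985163298083764
[0.43117765 0.19436449 0.43913183]
rotvec body deg [11.8  4.2 -8.6] dist [ 0.0879  0.3969 -0.015 ] per row deg 0.9467834984106478 mm 25.42527380535265
[0.007, 0.0228, 0.0088] [0.0129, 0.0045, -0.0093]
[0.0068, 0.023, 0.0085] [0.0129, 0.0045, -0.0093]
[0.0065, 0.0232, 0.0082] [0.0129, 0.0045, -0.0093]
[0.0063, 0.0233, 0.008] [0.0129, 0.0045, -0.0093]
[0.006, 0.0235, 0.0077] [0.0129, 0.0045, -0.0093]
[0.0058, 0.0236, 0.0074] [0.0129, 0.0045, -0.0093]
[0.0055, 0.0238, 0.0071] [0.0129, 0.0045, -0.0093]
[0.0053, 0.0239, 0.0068] [0.0129, 0.0045, -0.0093]
[0.005, 0.024, 0.0066] [0.0129, 0.0045, -0.0093]
[0.0048, 0.0242, 0.0063] [0.0129, 0.0045, -0.0093]
[0.0045, 0.0243, 0.006] [0.0129, 0.0045, -0.0093]
[0.0043, 0.0244, 0.0057] [0.0129, 0.0045, -0.0093]
[0.004, 0.0245, 0.0054] [0.0129, 0.0045, -0.0093]
[0.0037, 0.0246, 0.0051] [0.0129, 0.0045, -0.0093]
[0.0035, 0.0247, 0.0048] [0.0129, 0.0045, -0.0093]
[0.0032, 0.0248, 0.0045] [0.0129, 0.0045, -0.0093]
```

{"op": "arm_command", "data": {"moves": [0.005, 0.022, 0.009, 0.013, 0.0045, -0.009, 1, 0.005, 0.023, 0.0085, 0.013, 0.0045, -0.009, 1, 0.005, 0.023, 0.008, 0.013, 0.0045, -0.009, 1, 0.005, 0.023, 0.008, 0.013, 0.0045, -0.009, 1, 0.005, 0.0235, 0.0075, 0.013, 0.0045, -0.009, 1, 0.005, 0.0235, 0.0075, 0.013, 0.0045, -0.009, 1, 0.005, 0.024, 0.007, 0.013, 0.0045, -0.009, 1, 0.005, 0.024, 0.007, 0.013, 0.0045, -0.009, 1, 0.004, 0.024, 0.0065, 0.013, 0.0045, -0.009, 1, 0.004, 0.024, 0.006, 0.013, 0.0045, -0.009, 1, 0.004, 0.024, 0.006, 0.013, 0.0045, -0.009, 1, 0.004, 0.024, 0.006, 0.013, 0.0045, -0.009, 1, 0.003, 0.0245, 0.005, 0.013, 0.0045, -0.009, 1, 0.003, 0.022, 0.005, 0.013, 0.0045, -0.009, 1, 0.003, 0.018, 0.004, 0.013, 0.0045, -0.009, 1, 0, 0.01, 0.002, 0.013, 0.0045, -0.009, 1, 0, 0, 0, 0, 0, 0, 1, 0, 0, 0, 0, 0, 0, 1]}}

```text
clock: 8.28
eef_pos: [0.4122, 0.1938, 0.4195]
tool_rot: [0.002, 0.56, -0.011, 0.828]
ft_force: [-0.9, -0.1, -3.5]
grip_width: 0.0082
```

```bash
python3 snap.py 6 wrist scene top; python3 - <<'E'
import cv2
s=cv2.imread('pics/scene6.png');t=cv2.imread('pics/top6.png')
cv2.imwrite('pics/c6s.png',cv2.resize(s[150:350,220:420],(600,600),interpolation=cv2.INTER_CUBIC))
cv2.imwrite('pics/c6t.png',cv2.resize(t[165:265,130:280],(795,530),interpolation=cv2.INTER_CUBIC))
E
```

```text
8.2833 [0.41224855 0.19377761 0.41954968] [ 4.940e-01  2.000e-03 -2.710e-01  9.660e-01 -1.920e-01  2.051e+00] [-0.9  -0.08 -3.46]
```

View pics/wrist6.png

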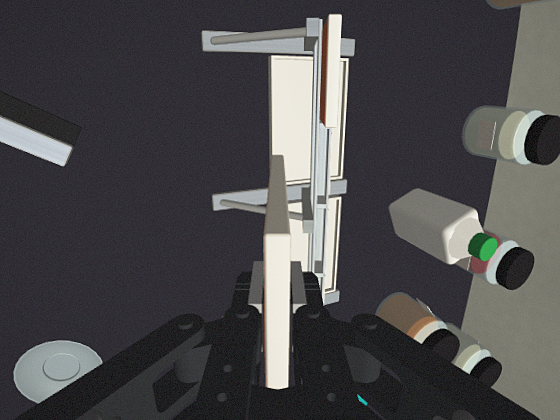

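View pics/c6s.png

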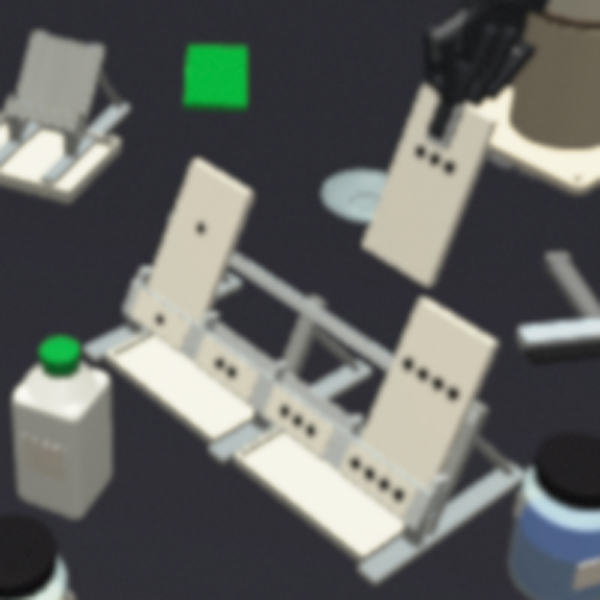

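View pics/c6t.png

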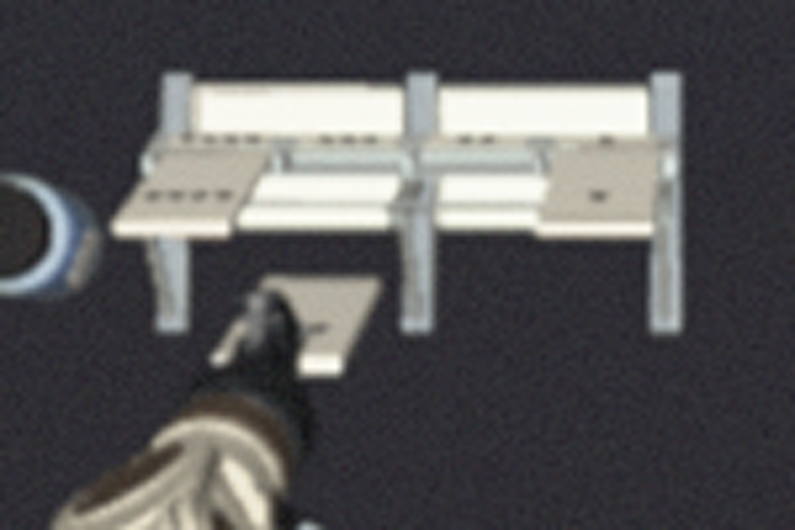

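```bash
python3 - <<'E'
import cv2
s=cv2.imread('pics/wrist6.png')
cv2.imwrite('pics/c7.png',cv2.resize(s[5:155,265:365],(400,600),interpolation=cv2.INTER_CUBIC))
cv2.imwrite('pics/c8.png',cv2.resize(s[155:305,265:365],(400,600),interpolation=cv2.INTER_CUBIC))
E
```

```text
(no output)
```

View pics/c7.png

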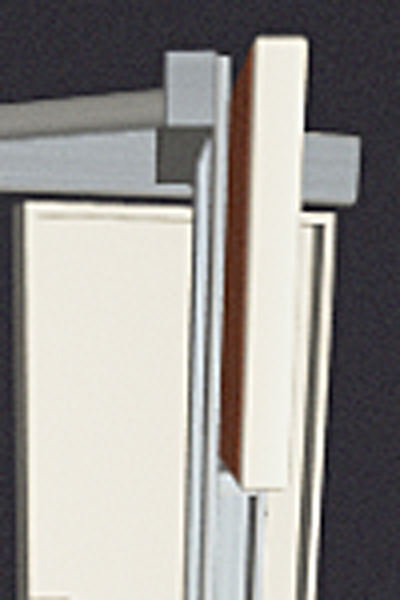

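View pics/c8.png

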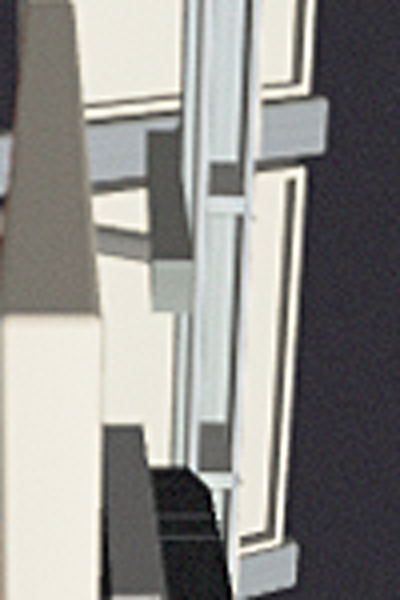

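```bash
python3 - <<'E'
from h import *
import pickle
o=pickle.load(open('pics/o6.pkl','rb'))
G=leanframe(np.radians(-1),np.radians(25))
uv=[(265+223/4-.4,155+204/4-.4),(265+220/4-.4,155+480/4-.4)]
oo,d=ray('wrist',uv,o)
P=oo+d*((.0688-oo[2])/d[:,2])[:,None];print('divider tops',np.round(P,4),'floor level',np.round(P-.034*G[:,2],4))
v=P[0]-P[1];print('yaw',np.degrees(np.arctan2(-v[0],v[1])),np.linalg.norm(v))
# tile4 top back edge
s=cv2.imread('pics/wrist6.png').astype(int);xs=[];ys=[]
for y in range(22,124,4):
    row=s[y,310:345];br=row[:,2]-row[:,0];i=np.where(br>50)[0].max();g=row[:,0];half=(g[i-2]+210)/2;j=i-2
    while g[j]<half:j+=1
    xs.append(310+j-1+(half-g[j-1])/(g[j]-g[j-1]));ys.append(y)
p=np.polyfit(ys,xs,1);print(p,np.abs(xs-np.polyval(p,ys)).max())
r=[14.4,126.8];oo,d=ray('wrist',[(np.polyval(p,y),y) for y in r],o)
P=oo+d*((.1708-oo[2])/d[:,2])[:,None];v=P[0]-P[1];print('tile4 top back',np.round(P,4),np.linalg.norm(v),'yaw',np.degrees(np.arctan2(-v[0],v[1])))
m=P.mean(0);print('tile4 slot floor est',m-.15*G[:,2]+.0075*G[:,0], 'slot3', m-.15*G[:,2]+.0075*G[:,0]-.09*G[:,1])
# held tile back/front top edge in tool: bottom corner
E
```

```text
divider tops [[0.6045 0.1463 0.0688]
 [0.6066 0.0554 0.0688]] floor level [[0.6189 0.1461 0.038 ]
 [0.621  0.0552 0.038 ]]
yaw 1.3458847415716533 0.090892589575267
[-3.18958294e-02  3.28668882e+02] 0.08256237427968927
tile4 top back [[0.5494 0.3216 0.1708]
 [0.5488 0.2476 0.1708]] 0.07401256026647822 yaw -0.4636409749087649
tile4 slot floor est [0.61923399 0.28337521 0.03802347] slot3 [0.61766327 0.19338892 0.03802347]
```

```bash
cat >> h.py <<'E'
FS=np.array([.6180,.1912,.038]);G=leanframe(np.radians(-.7),np.radians(25));L=.2076
def target(h,dy=0,dx=0): return FS+(.075+L+h)*G[:,2]+dy*G[:,1]+dx*G[:,0]
E
python3 - <<'E'
from h import *
import pickle
o=pickle.load(open('pics/o6.pkl','rb'))
s=cv2.imread('pics/wrist6.png')
cv2.imwrite('pics/c9.png',cv2.resize(s[145:395,235:335],(300,750)[:2],interpolation=cv2.INTER_CUBIC)[:600])
c=bot.get_calibration('wrist');M=np.array(c['mount'])
def tool(uv,x):
    q=cv2.undistortPoints(np.array([[uv]],float),np.array(c['mtx']),np.array(c['dist']))[0,0]
    d=M[:3,:3]@[q[0],-q[1],-1];return M[:3,3]+d*(x-M[0,3])/d[0]
for uv in[(264.7,234),(289.5,234),(265.5,387),(289,387)]: print(uv,np.round(tool(uv,.1326),4))
for uv in[(269.5,157),(283,157)]: print('foot',uv,np.round(tool(uv,.2826),4))
g=cv2.cvtColor(s,cv2.COLOR_BGR2GRAY).astype(int)
print(g[260,258:296].tolist()); print(g[160,262:292].tolist());print(g[150:162,278].tolist());print(g[226:240,277].tolist())
print(np.round(target(.1),4)); plan(target(.14),toolR(G),2)
E
```

```text
(264.7, 234) [ 0.1326  0.0384 -0.0055]
(289.5, 234) [0.1326 0.0384 0.0027]
(265.5, 387) [ 0.1326 -0.0281 -0.0059]
(289, 387) [ 0.1326 -0.0281  0.0034]
foot (269.5, 157) [ 0.2826  0.0365 -0.0068]
foot (283, 157) [0.2826 0.0365 0.0033]
[56, 51, 44, 52, 39, 86, 129, 174, 212, 236, 237, 234, 235, 235, 235, 236, 236, 236, 235, 236, 236, 237, 236, 236, 237, 238, 237, 237, 237, 237, 239, 231, 204, 215, 227, 229, 227, 228]
[51, 50, 51, 42, 47, 40, 46, 74, 96, 104, 116, 117, 118, 116, 119, 121, 119, 121, 116, 118, 110, 126, 227, 238, 235, 235, 235, 235, 233, 235]
[234, 234, 236, 241, 214, 123, 112, 119, 121, 119, 119, 123]
[118, 123, 119, 118, 117, 116, 112, 149, 199, 221, 228, 236, 237, 236]
[0.4563 0.1932 0.3848]
rotvec body deg [-0.4 -3.   0.7] dist [0.027  0.0007 0.0004] per row deg 1.5673587962943778 mm 13.499684443635685
[0.0049, 0.0007, 0.0126] [-0.0032, -0.0265, 0.006]
[0.0052, 0.0006, 0.0124] [-0.0032, -0.0265, 0.006]
```

View pics/c9.png

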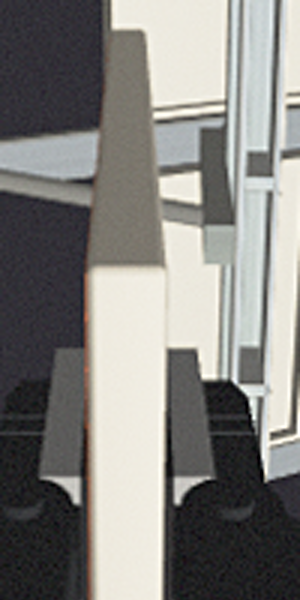

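{"op": "arm_command", "data": {"moves": [0.005, 0, 0.013, -0.003, -0.026, 0.006, 1, 0.005, 0, 0.0125, -0.003, -0.026, 0.006, 1, 0, 0, 0, 0, 0, 0, 1, 0, 0, 0, 0, 0, 0, 1]}}

```text
clock: 8.77
eef_pos: [0.4395, 0.1881, 0.4213]
tool_rot: [0.004, 0.537, -0.007, 0.844]
ft_force: [-0.0, 0.7, -3.2]
grip_width: 0.0083
```

```bash
python3 - <<'E'
from h import *
plan(target(.14,-.001,.0007),toolR(G),1)
plan(target(.06,-.001,.0007),toolR(G),5)
E
```

```text
rotvec body deg [-0.2  0.   0.1] dist [0.0006 0.0042 0.    ] per row deg 0.26900761758179714 mm 4.275538848123006
[0.0002, 0.0042, 0.0005] [-0.0041, 0.0006, 0.0022]
rotvec body deg [-0.2  0.   0.1] dist [ 0.0344  0.0038 -0.0725] per row deg 0.05380152351635943 mm 16.062814465036936
[0.016, 0.0009, 0.0001] [-0.0008, 0.0001, 0.0004]
[0.016, 0.0009, 0.0001] [-0.0008, 0.0001, 0.0004]
[0.016, 0.0009, 0.0001] [-0.0008, 0.0001, 0.0004]
[0.016, 0.0009, 0.0001] [-0.0008, 0.0001, 0.0004]
[0.016, 0.0009, 0.0001] [-0.0008, 0.0001, 0.0004]
```

{"op": "arm_command", "data": {"moves": [0.008, 0.002, 0, -0.001, 0, 0, 1, 0.016, 0.002, 0, -0.002, 0, 0.001, 1, 0.016, 0.001, 0, -0.001, 0, 0.001, 1, 0.016, 0.001, 0, 0, 0, 0, 1, 0.013, 0, 0, 0, 0, 0, 1, 0.006, 0, 0, 0, 0, 0, 1, 0, 0, 0, 0, 0, 0, 1, 0, 0, 0, 0, 0, 0, 1]}}

```text
clock: 9.43
eef_pos: [0.4705, 0.191, 0.3503]
tool_rot: [0.005, 0.537, -0.007, 0.843]
ft_force: [1.0, 0.5, -1.0]
grip_width: 0.0079
```

```bash
python3 - <<'E'
from h import *
plan(target(.06,-.001,.0007),toolR(G),1)
E
python3 snap.py 7 wrist scene; python3 - <<'E'
import cv2
s=cv2.imread('pics/scene7.png')
cv2.imwrite('pics/c10.png',cv2.resize(s[180:330,260:410],(600,600),interpolation=cv2.INTER_CUBIC))
s=cv2.imread('pics/wrist7.png')
cv2.imwrite('pics/c11.png',cv2.resize(s[0:300,230:380],(300,600),interpolation=cv2.INTER_CUBIC))
E
```

```text
rotvec body deg [-0.2 -0.   0. ] dist [ 0.0033  0.0009 -0.0015] per row deg 0.2306002846358736 mm 3.7434846034995304
[0.0027, 0.001, 0.0024] [-0.0039, -0.0005, 0.0008]
9.4333 [0.47052892 0.1910306  0.35026599] [ 0.432  0.132 -0.332  0.709 -0.183  1.982] [ 1.    0.51 -1.04]
```

View pics/c10.png

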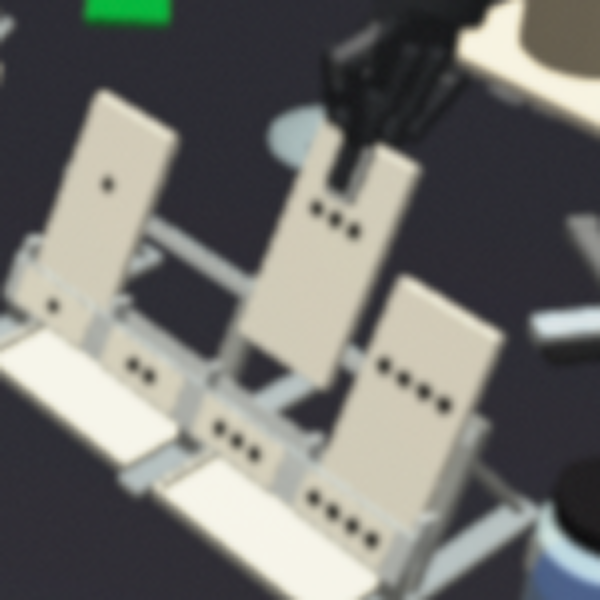

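View pics/c11.png

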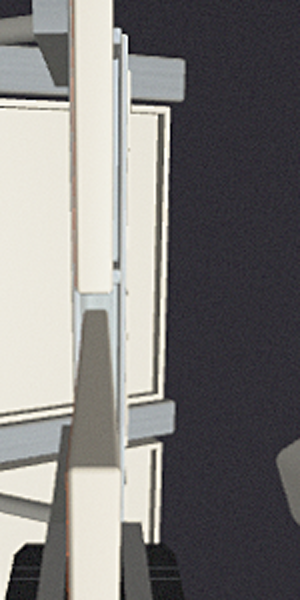

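```bash
python3 - <<'E'
from h import *
c=bot.get_calibration('wrist');M=np.array(c['mount'])
def tool(uv,x):
    q=cv2.undistortPoints(np.array([[uv]],float),np.array(c['mtx']),np.array(c['dist']))[0,0]
    d=M[:3,:3]@[q[0],-q[1],-1];return M[:3,3]+d*(x-M[0,3])/d[0]
g=cv2.imread('pics/wrist7.png').astype(int)
print(g[120,258:300].tolist());print(g[260,255:298].tolist())
for uv,x in[((267.4,120),.195),((285.8,120),.195),((264.7,260),.1326),((289.5,260),.1326)]: print(uv,np.round(tool(uv,x),4))
E
```

```text
[[223, 232, 236], [222, 233, 235], [221, 232, 235], [223, 233, 236], [222, 232, 235], [223, 234, 236], [230, 240, 242], [182, 196, 198], [142, 155, 170], [128, 144, 158], [143, 155, 160], [209, 224, 228], [224, 236, 240], [222, 233, 238], [221, 231, 235], [221, 232, 236], [219, 231, 235], [222, 234, 237], [223, 234, 237], [223, 235, 237], [227, 236, 239], [227, 237, 239], [226, 236, 238], [227, 238, 239], [229, 239, 240], [231, 240, 241], [230, 240, 242], [220, 232, 238], [208, 214, 212], [218, 215, 206], [203, 200, 193], [117, 118, 116], [159, 166, 166], [211, 209, 206], [221, 221, 214], [228, 236, 239], [226, 236, 239], [221, 231, 235], [218, 231, 234], [221, 231, 234], [219, 231, 235], [220, 230, 233]]
[[78, 82, 83], [74, 81, 80], [74, 78, 79], [78, 79, 80], [77, 83, 81], [79, 85, 82], [73, 77, 76], [81, 82, 74], [71, 98, 156], [114, 129, 161], [157, 170, 175], [193, 212, 219], [218, 228, 235], [221, 232, 236], [219, 231, 235], [217, 229, 234], [218, 230, 235], [221, 232, 236], [219, 231, 236], [218, 230, 234], [220, 232, 236], [222, 233, 237], [219, 231, 236], [220, 233, 236], [220, 232, 237], [222, 233, 237], [220, 231, 236], [223, 234, 237], [224, 235, 238], [222, 234, 238], [223, 233, 238], [220, 233, 237], [222, 234, 238], [227, 238, 242], [213, 227, 235], [191, 196, 196], [194, 195, 190], [179, 193, 198], [191, 211, 218], [211, 229, 233], [204, 222, 229], [204, 223, 226], [205, 226, 228]]
(267.4, 120) [ 0.195   0.0701 -0.0059]
(285.8, 120) [0.195  0.0701 0.0028]
(264.7, 260) [ 0.1326  0.0288 -0.0055]
(289.5, 260) [0.1326 0.0288 0.0028]
```

{"op": "arm_command", "data": {"moves": [0.003, 0.001, 0.0024, -0.004, 0, 0.001, 1, 0, 0, 0, 0, 0, 0, 1, 0.01, 0, 0, 0, 0, 0, 1, 0.01, 0, 0, 0, 0, 0, 1, 0, 0, 0, 0, 0, 0, 1, 0, 0, 0, 0, 0, 0, 1]}}

```text
clock: 10.03
eef_pos: [0.4831, 0.1923, 0.3314]
tool_rot: [0.004, 0.536, -0.004, 0.844]
ft_force: [0.8, 0.4, -2.1]
grip_width: 0.0087
```

```bash
python3 - <<'E'
from h import *
plan(target(.03,-.001,.0003),toolR(G),1)
E
python3 snap.py 8 wrist scene; python3 - <<'E'
import cv2
s=cv2.imread('pics/scene8.png')
a=cv2.resize(s[200:330,270:400],(500,500),interpolation=cv2.INTER_CUBIC)
s=cv2.imread('pics/wrist8.png')
b=cv2.resize(s[0:250,230:355],(250,500),interpolation=cv2.INTER_CUBIC)
cv2.imwrite('pics/c12.png',cv2.hconcat([a,b]))
E
```

```text
rotvec body deg [ 0.   0.2 -0.1] dist [ 0.0031 -0.0005 -0.01  ] per row deg 0.20748321583305152 mm 10.49024468453635
[0.0104, -0.0005, -0.0014] [0.0004, 0.0027, -0.0023]
10.0333 [0.48305353 0.19229252 0.33144704] [ 0.423  0.171 -0.34   0.657 -0.178  1.969] [ 0.84  0.39 -2.08]
```

View pics/c12.png

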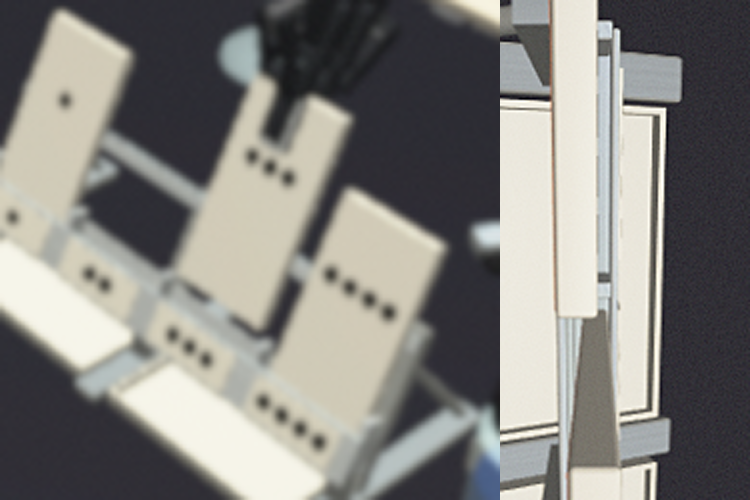

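{"op": "arm_command", "data": {"moves": [0.008, 0, -0.001, 0, 0.002, -0.002, 1, 0.008, 0, 0, 0, 0, 0, 1, 0.006, 0, 0, 0, 0, 0, 1, 0, 0, 0, 0, 0, 0, 1, 0, 0, 0, 0, 0, 0, 1]}}

```text
clock: 10.55
eef_pos: [0.4922, 0.1922, 0.3091]
tool_rot: [0.003, 0.537, -0.005, 0.843]
ft_force: [0.0, 0.2, -2.9]
grip_width: 0.0084
```

```bash
python3 - <<'E'
from h import *
plan(target(.005,-.001,.0003),toolR(G),1)
E
```

```text
rotvec body deg [ 0.  0. -0.] dist [ 0.0045 -0.0005 -0.0103] per row deg 0.03819093929971495 mm 11.254385653083306
[0.0112, -0.0005, -0.0003] [0.0005, 0.0004, -0.0001]
```

No contact force, so the tile is inside the slot with about 16 mm to go.

{"op": "arm_command", "data": {"moves": [0.006, 0, 0, 0, 0, 0, 1, 0.006, 0, 0, 0, 0, 0, 1, 0, 0, 0, 0, 0, 0, 1, 0, 0, 0, 0, 0, 0, 1]}}

```text
clock: 10.88
eef_pos: [0.4979, 0.1921, 0.2969]
tool_rot: [0.003, 0.537, -0.005, 0.843]
ft_force: [0.8, -0.5, -2.8]
grip_width: 0.0085
```

```bash
python3 - <<'E'
from h import *
plan(target(.0,-.001,.0003),toolR(G),1)
E
```

```text
rotvec body deg [ 0.  0. -0.] dist [ 0.0009 -0.0005 -0.0026] per row deg 0.031914655873410636 mm 2.8464554122639605
[0.0028, -0.0005, -0.0003] [0.0005, 0.0002, -0.0]
```

{"op": "arm_command", "data": {"moves": [0.0015, 0, 0, 0, 0, 0, 1, 0, 0, 0, 0, 0, 0, 1, 0, 0, 0, 0, 0, 0, 1]}}

```text
clock: 11.13
eef_pos: [0.4987, 0.1922, 0.2955]
tool_rot: [0.003, 0.537, -0.005, 0.843]
ft_force: [-0.4, -0.2, -2.3]
grip_width: 0.0083
```

{"op": "arm_command", "data": {"moves": [0.0015, 0, 0, 0, 0, 0, 1, 0, 0, 0, 0, 0, 0, 1]}}

```text
clock: 11.3
eef_pos: [0.4995, 0.1925, 0.2953]
tool_rot: [0.003, 0.536, -0.004, 0.844]
ft_force: [0.5, -0.5, -2.4]
grip_width: 0.008
```

{"op": "arm_command", "data": {"moves": [0.0015, 0, 0, 0, 0, 0, 1, 0, 0, 0, 0, 0, 0, 1]}}

```text
clock: 11.47
eef_pos: [0.5002, 0.1929, 0.2956]
tool_rot: [0.004, 0.535, -0.004, 0.845]
ft_force: [-0.6, -0.1, -3.0]
grip_width: 0.0082
```

```bash
python3 - <<'E'
from h import *
plan(target(.0,-.001,.0003),toolR(G),1)
plan(target(.0,-.001,-.001),toolR(G),1)
o=bot.get_obs();print(o['ft_force'],o['ft_torque'],o['joint_vel'])
E
```

```text
rotvec body deg [ 0.   0.3 -0.2] dist [-0.0013 -0.0013 -0.0014] per row deg 0.31794258065808617 mm 2.3079705972594713
[0.0007, -0.0013, -0.0018] [0.0006, 0.0046, -0.0031]
rotvec body deg [ 0.   0.3 -0.2] dist [-0.0025 -0.0012 -0.0019] per row deg 0.31794258065808617 mm 3.4185048668396174
[0.0007, -0.0013, -0.0031] [0.0006, 0.0046, -0.0031]
[-0.61101035 -0.08685381 -3.01180167] [ 0.02511584  0.70455017 -0.06017256] [ 0.00353    -0.01086912  0.00229885  0.00165289  0.00242315  0.00076736]
```

{"op": "arm_command", "data": {"moves": [0.002, -0.001, -0.002, 0, 0.0045, -0.003, 1, 0, 0, 0, 0, 0, 0, 1, 0, 0, 0, 0, 0, 0, 1]}}

```text
clock: 11.72
eef_pos: [0.5004, 0.1931, 0.296]
tool_rot: [0.004, 0.534, -0.003, 0.845]
ft_force: [-0.0, 0.0, -3.6]
grip_width: 0.0082
```

```bash
python3 - <<'E'
from h import *
plan(target(.0,-.001,.0),toolR(G),1)
o=bot.get_obs();print(o['ft_force'],o['ft_torque'])
E
python3 snap.py 9 wrist scene; python3 - <<'E'
import cv2
s=cv2.imread('pics/scene9.png')
a=cv2.resize(s[200:330,270:400],(500,500),interpolation=cv2.INTER_CUBIC)
s=cv2.imread('pics/wrist9.png')
b=cv2.resize(s[0:250,230:355],(250,500),interpolation=cv2.INTER_CUBIC)
cv2.imwrite('pics/c13.png',cv2.hconcat([a,b]))
E
```

```text
rotvec body deg [ 0.   0.4 -0.2] dist [-0.0018 -0.0014 -0.0019] per row deg 0.4615892978059138 mm 2.982734297130438
[0.0009, -0.0014, -0.0024] [0.0001, 0.0069, -0.0042]
[-0.0228587   0.00931166 -3.56137615] [-0.03760558  0.74971835 -0.01395337]
11.7167 [0.50039288 0.19306461 0.29601454] [ 0.41   0.238 -0.36   0.563 -0.173  1.956] [-0.02  0.01 -3.56]
```

View pics/c13.png

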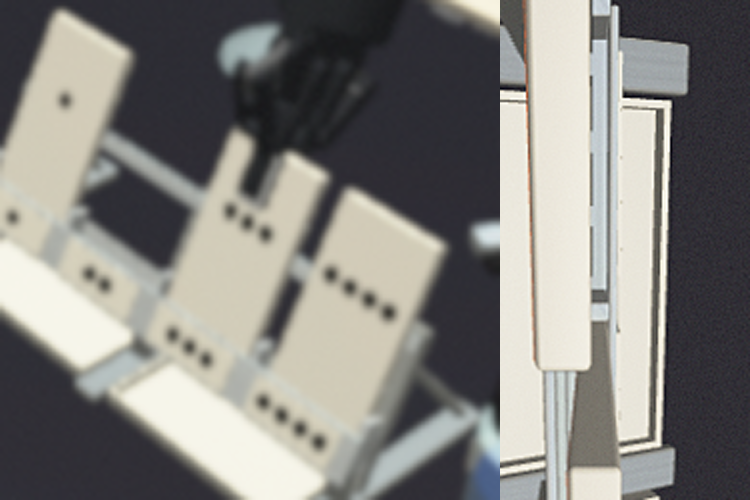

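{"op": "arm_command", "data": {"moves": [0.001, -0.002, -0.004, 0, 0.008, -0.005, 1, 0.002, -0.001, -0.001, 0, 0.002, 0, 1]}}

```text
clock: 11.98
eef_pos: [0.4983, 0.1913, 0.2943]
tool_rot: [0.004, 0.536, -0.004, 0.844]
ft_force: [-17.5, -0.5, 23.5]
grip_width: 0.0083
```

```bash
python3 - <<'E'
from h import *
plan(target(.0,-.001,.0),toolR(G),1)
o=bot.get_obs();print(o['ft_force'],o['ft_torque'])
E
```

```text
rotvec body deg [-0.   0.2 -0.2] dist [ 0.0002  0.0004 -0.0002] per row deg 0.2493118242248771 mm 0.4889255333763241
[0.0002, 0.0004, 0.0001] [-0.0003, 0.003, -0.0032]
[-17.48340729  -0.52736111  23.51737487] [-0.42703873  2.38402097 -0.14616674]
```

{"op": "arm_command", "data": {"moves": [0, 0, 0, 0, 0, 0, 1, 0, 0, 0, 0, 0, 0, 1]}}

```text
clock: 12.15
eef_pos: [0.4979, 0.1911, 0.2948]
tool_rot: [0.004, 0.536, -0.004, 0.844]
ft_force: [-0.4, 0.7, -2.8]
grip_width: 0.0082
```

```bash
python3 snap.py 10 wrist scene; python3 - <<'E'
from h import *
plan(target(.0,-.001,.0),toolR(G),1)
s=cv2.imread('pics/scene10.png')
for d in dots(s,(270,205,395,300),7,25):print(np.round(d,2))
# predicted home centre dot pixels
for dx in(-.003,0):
  X=FS+(.075+.023)*G[:,2]+(.0045+dx)*G[:,0]
  print('pred',dx,proj('scene',X), 'pred +5mm high',proj('scene',X+.005*G[:,2]))
a=cv2.resize(s[200:330,270:400],(500,500),interpolation=cv2.INTER_CUBIC)
s=cv2.imread('pics/wrist10.png')
b=cv2.resize(s[0:250,230:355],(250,500),interpolation=cv2.INTER_CUBIC)
cv2.imwrite('pics/c14.png',cv2.hconcat([a,b]))
E
```

```text
12.15 [0.49785575 0.19111447 0.29480557] [ 0.408  0.235 -0.367  0.563 -0.172  1.955] [-0.35  0.69 -2.84]
rotvec body deg [-0.   0.1 -0.1] dist [ 0.0008  0.0007 -0.0001] per row deg 0.182456729199542 mm 1.0649447423201448
[0.0004, 0.0007, 0.0007] [-0.0001, 0.0019, -0.0025]
[292.29 205.13   8.    85.  ]
[336.87 205.31  15.    89.  ]
[286.44 225.75  17.    98.  ]
[270.64 234.59  23.   106.  ]
[297.62 240.86  38.    80.  ]
[336.27 244.82  58.    79.  ]
[322.83 247.03   7.    48.  ]
[352.68 257.31 114.   103.  ]
[334.55 257.31  58.   126.  ]
[272.81 255.94  13.    99.  ]
[289.87 257.85   8.    43.  ]
[388.04 263.27   3.    38.  ]
[312.47 268.46   4.    42.  ]
[294.78 272.18  33.   112.  ]
[342.74 281.08 122.   106.  ]
[363.18 275.99  88.   126.  ]
[312.52 274.39  10.    45.  ]
[318.82 289.88  59.   119.  ]
[306.32 289.79  36.    84.  ]
pred -0.003 [[335.12839313 256.70788295]] pred +5mm high [[335.85251912 254.92970903]]
pred 0 [[334.39927611 256.73373248]] pred +5mm high [[335.1238724  254.95250708]]
```

View pics/c14.png

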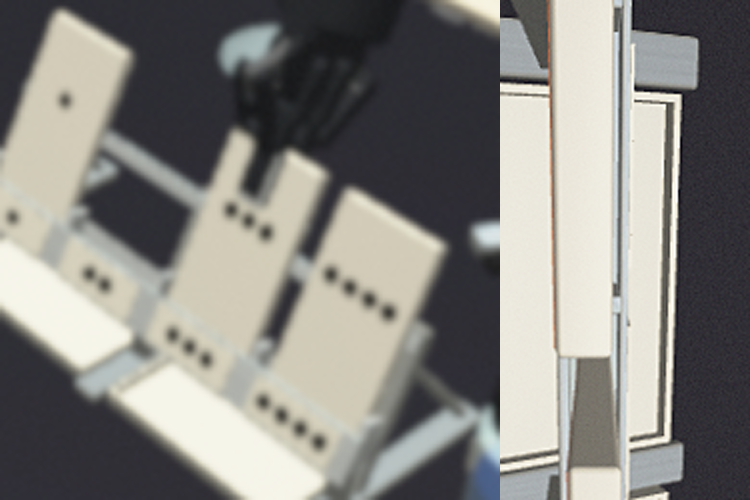

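{"op": "arm_command", "data": {"moves": [0.002, 0, 0, 0, 0, 0, 1]}}

```text
clock: 12.33
eef_pos: [0.4983, 0.1912, 0.2942]
tool_rot: [0.004, 0.536, -0.004, 0.844]
ft_force: [-24.9, -1.5, 35.5]
grip_width: 0.0084
```

The foot is on the floor, with a reaction of about 43 N along the slot. Releasing now.

{"op": "arm_command", "data": {"moves": [0, 0, 0, 0, 0, 0, 0.6, 0, 0, 0, 0, 0, 0, 0.3, 0, 0, 0, 0, 0, 0, 0, 0, 0, 0, 0, 0, 0, -0.4, 0, 0, 0, 0, 0, 0, -1, 0, 0, 0, 0, 0, 0, -1, 0, 0, 0, 0, 0, 0, -1, 0, 0, 0, 0, 0, 0, -1, 0, 0, 0, 0, 0, 0, -1]}}

```text
clock: 13.08
eef_pos: [0.5001, 0.1911, 0.295]
tool_rot: [0.005, 0.534, -0.004, 0.845]
ft_force: [1.0, 0.7, -0.1]
grip_width: 0.0853
```

```bash
python3 - <<'E'
from h import *
plan(target(.0,-.001,.0),toolR(G),1)
E
python3 snap.py 11 wrist scene
```

```text
rotvec body deg [-0.1  0.4 -0.2] dist [-0.0015  0.0005 -0.0009] per row deg 0.48941454850994504 mm 1.8721554300221575
[0.0002, 0.0005, -0.0018] [-0.0016, 0.0078, -0.0031]
13.0833 [0.5001086  0.1911382  0.29504462] [ 0.407  0.237 -0.364  0.559 -0.173  1.955] [ 1.03  0.67 -0.09]
```

View pics/wrist11.png

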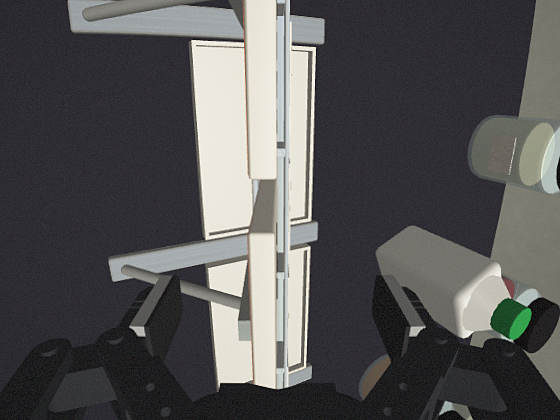

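The tile is free and leaning on the back rail, its top edge at about (262, 300) between open fingers. I'll back off along the tile.

{"op": "arm_command", "data": {"moves": [-0.01, 0, 0, 0, 0, 0, -1, -0.015, 0, 0, 0, 0, 0, -1, -0.02, 0, 0, 0, 0, 0, -1, -0.02, 0, 0, 0, 0, 0, -1, -0.02, 0, 0, 0, 0, 0, -1, -0.02, 0, 0, 0, 0, 0, -1, -0.02, 0, 0, 0, 0, 0, -1, -0.02, 0, 0, 0, 0, 0, -1, 0, 0, 0, 0, 0, 0, -1]}}

```text
clock: 13.93
eef_pos: [0.4324, 0.1907, 0.4352]
tool_rot: [0.005, 0.535, -0.005, 0.845]
ft_force: [0.0, 1.3, 0.3]
grip_width: 0.0854
```

```bash
python3 snap.py 12 wrist scene top; python3 - <<'E'
from h import *
s=cv2.imread('pics/scene12.png')
for d in dots(s,(270,205,395,300),7,25):
    if d[2]>12: print(np.round(d,2))
for dx in(-.003,0):
  X=FS+(.075+.023)*G[:,2]+(.0045+dx)*G[:,0]
  print('pred',dx,proj('scene',X))
a=cv2.resize(s[200:340,260:400],(520,520),interpolation=cv2.INTER_CUBIC)
s=cv2.imread('pics/wrist12.png')
b=cv2.resize(s[0:340,225:395],(260,520),interpolation=cv2.INTER_CUBIC)
cv2.imwrite('pics/c15.png',cv2.hconcat([a,b]))
E
```

```text
13.9333 [0.43236693 0.19067999 0.43519321] [ 0.469  0.003 -0.244  0.926 -0.197  2.014] [0.04 1.35 0.29]
[341.23 205.41  35.   109.  ]
[286.48 225.71  18.   100.  ]
[270.64 234.6   23.   108.  ]
[297.63 240.84  39.    80.  ]
[352.95 257.07 119.   109.  ]
[334.62 257.15  57.   119.  ]
[272.81 255.94  13.   101.  ]
[294.78 272.18  33.   110.  ]
[342.91 281.07 119.   109.  ]
[363.19 276.    88.   126.  ]
[318.78 289.85  60.   120.  ]
[306.31 289.8   36.    83.  ]
pred -0.003 [[335.12839313 256.70788295]]
pred 0 [[334.39927611 256.73373248]]
```

View pics/c15.png

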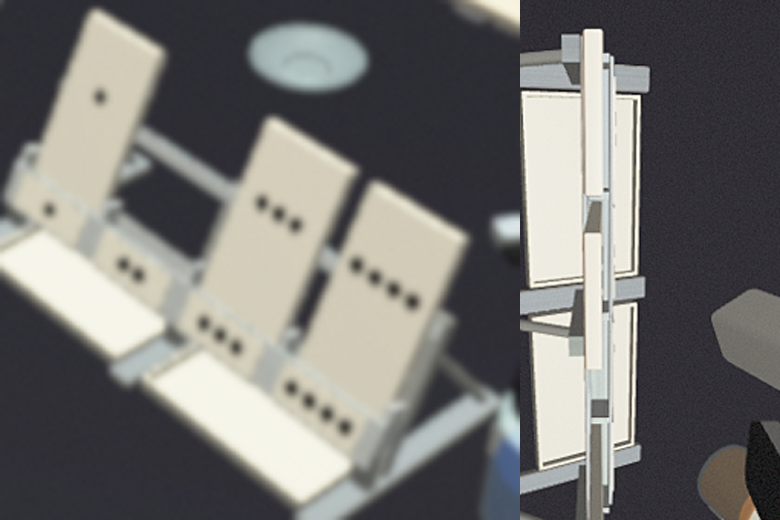

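View pics/top12.png

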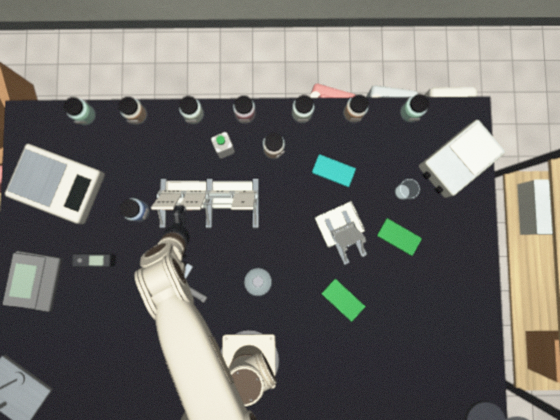

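```bash
python3 - <<'E'
from h import *
print(bot.job_done(), bot.get_obs()['clock'])
E
```

```text
the job is handed in; nothing more can be done
the job is handed in; nothing more can be done
```

The three-dot tile is back in the rack slot with the three-dot label and the job is handed in, at about 14 s of the 42 s allowed. I lifted it out along the stand's lean and carried it over. It went down into its slot until the wrist force showed the foot on the floor (about 43 N along the slot). Then I opened the gripper and backed straight off.

**Final checks**
- **Seating:** the tile's dots sit at (334.6, 257.2) in the scene picture, against (334.4–335.1, 256.7) predicted for a tile fully home. That is less than a pixel out and not high, so the foot is down.
- **Orientation:** the glazed face is to the front with the dots at the top. In the wrist view its top edge lines up with the four-dot tile.
- **Sideways position:** about 1.6 mm off the slot centre towards the two-dot slot, within the 4.5 mm allowed.
- **Front-to-back position:** it leans on the back rail as expected. That puts its centre nominally at x = -3 mm, right at the stated limit, and I did not measure it separately after release.
- **Neighbours:** the one-dot and four-dot tiles' dots moved less than 0.1 px. The jars, the bottle and the green and turquoise look-alikes are where they were.

**What went less than smoothly:** for the last 2 mm the arm crept instead of following small moves. I corrected its position and pressed again before letting go, so the tile was never dropped.

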